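Find the battery cell hidden in one of three tubs and put it on charge

ROBOT

A 6-joint arm with a two-finger parallel gripper is mounted at the origin on the work surface. World frame = base frame: x ahead of the robot, y to its left, z up, the work surface at z = 0. Lengths are in m, angles in rad, forces in N, time in s.
With the tool pointing down it reaches from about 0.35 to 0.775 m from the base axis. Payload 5.5 kg.
Tool frame: the origin (TCP) lies on the centre line of the jaws, within the pads' length; the fingertips stand 11 mm ahead of it and the grasp point (between the pads) lies 8 mm behind it; z points along the fingers, y is the line along which they close (so a half turn about z gives the same grasp; the last joint's range is limited). The gripper opens to 85 mm and grips with 20 to 120 N. Pads are 22 mm wide; open, the fingers measure 114 mm over their backs; the gripper's body (76 mm by 85 mm) begins 54 mm behind the grasp point. The pads swing forward as they close: fully open they stand 13 mm farther back than shut.
Start: joints at [1.203, 0.313, 0.046, 1.304, 0, 1.431], TCP at [0.13, 0.56, 0.242] pointing down, gripper open.
Joint ranges: [-2.76, 2.76], [-0.86, 1.69], [-1.03, 1.26], [-2.2, 2.34], [-1.47, 1.5], [-3.14, 3.14]. Speed limits (rad/s): [2.57, 2.57, 3.14, 3.14, 3.14, 3.14].

INTERFACE

Orientations are given as a unit quaternion [w, x, y, z].
In Python, from workcell import get_state, eyes, env gives the robot as it stands.
- The arm moves only by the shell command python3 -m inch 'ROWS' [OPENING] [FORCE]. ROWS is JSON, one flat list of numbers, 4 for each row, row after row: the shift along the tool's x, y, z in cm, then the turn about the tool's z in rad. A call has exactly 5 rows; each row shifts and turns the commanded pose from where the row before left it, along the tool's axes as they then stand; what a row does not reach is not made up. A row lasts 1/12 s, in which the tool goes at most 41.7 mm and 7.16 degrees, less where a joint would pass 70% of its speed; a pose out of reach is approached as far as the arm can. A call is refused whole if a number of a shift passes 4.17 or a number of a turn 0.125, either way. A call with a gripper value outside its range is refused whole. OPENING is the opening, from -1 (shut) to 1 (fully open), set as the call begins (- or left out, the last holds). The fingers move at their own pace and stop on an object; FORCE is the grip in N (left out, the last holds). Time passes only in rows, so rows that do not move let the fingers close, or fill a call up. It gives the time, the measured TCP pose, the force, the opening and the grip force at its end, in the units of the state.
- get_state(): the state, without advancing time (a new reading comes with each control period).
- eyes.read_camera(name): name is "side" or "top"; returns the picture (384x512x3 uint8, red, green, blue); there is no depth.
- eyes.camera_info(name): a dict with "fovy" (degrees; the focal length in pixels is half the picture's height over the tangent of half this angle, whatever the lens; pixels are square), "cx", "cy" (the principal point, pixels), "xyz" and "orientation" of the camera in the world. Camera axes: x right, y down, z forward; pixel columns grow to the right and rows downward; lengths in m; the calibration is good to about 2 mm. A picture is of the moment at which its call begins. camera_info takes no time and is no camera call.
- env.hand_in(): hands the job in; it is judged then, once.
The state is a dict: "clock": time; "joint_pos": joint angles; "qvel": joint speeds; "tau": joint torques, N m; "tcp_pos": TCP position; "orientation": TCP orientation; "wrist_force": force on the tool from outside, world axes, zero at the start; "ft_torque": the same for the moment, N m; "finger_gap": finger opening in m; "grip_force": force on a finger pad.
Only numpy, scipy, OpenCV 4.12 (cv2) and the standard library are available. Lean on these libraries where they do the work, as an engineer would, in place of code of your own. Each camera call takes 0.05 s, during which the arm holds its last target. There are 200 camera calls.

TASK

One of the three identical lidded tubs on the desk holds the orange battery cell. Lift the lids one by one until you find it, take the cell out and set it down gently on the charger's brass plate, so that its weight alone holds the plate fully down. Opened lids may stay open; leave the other things on the desk where they are.

Things in the scene. Friction and masses are not known exactly. Their poses are not given: they have to be found in the camera images.
- tub_a: Tub a, one of three identical opaque grey tubs with a blue hinged lid, fixed to the desk: 115 x 140 x 75 mm (x, y, z) outside, 5 mm walls, inner floor 5 mm above the desk. Origin at the centre of its underside; x points away from the robot to the hinge side, y along the hinge, z up (turned a little about z).
- tub_a_in (a point): Centre of this tub's inner floor. In one of the tubs (any of the three) the orange battery cell stands here: upright cylinder, 50 mm in diameter, 60 mm high, 0.25 to 0.5 kg, within 6 mm of the centre along x and 9 mm along y; its pose is not reported. In the two others lies a loose flat black rubber disc instead, 50 mm in diameter, 10 mm thick.
- lid_a_handle (a point): Grip point of the black round knob on the blue lid of tub a: knob head 28 mm in diameter and 16 mm high, this point at the middle of the head, 35 mm above the lid's upper face, 30 mm from the lid's near edge (on the side away from the hinge).
- lid_a (a joint): Angle of the lid of tub a: 0 shut, grows as it opens, 1.9 rad is the stop. The hinge axis runs along the tub's y, 57.5 mm to +x of the tub's origin and 75.5 mm above it; with the lid shut the knob's grip point lies 85 mm to -x of the axis and 43 mm above it. The light lid (0.12 kg, 8 mm thick) falls shut when let go below about 1.5 rad and falls open to the stop beyond about 1.6 rad.
- tub_b: Tub b, one of three identical opaque grey tubs with a blue hinged lid, fixed to the desk: 115 x 140 x 75 mm (x, y, z) outside, 5 mm walls, inner floor 5 mm above the desk. Origin at the centre of its underside; x points away from the robot to the hinge side, y along the hinge, z up (turned a little about z).
- tub_b_in (a point): Centre of this tub's inner floor. In one of the tubs (any of the three) the orange battery cell stands here: upright cylinder, 50 mm in diameter, 60 mm high, 0.25 to 0.5 kg, within 6 mm of the centre along x and 9 mm along y; its pose is not reported. In the two others lies a loose flat black rubber disc instead, 50 mm in diameter, 10 mm thick.
- lid_b_handle (a point): Grip point of the black round knob on the blue lid of tub b: knob head 28 mm in diameter and 16 mm high, this point at the middle of the head, 35 mm above the lid's upper face, 30 mm from the lid's near edge (on the side away from the hinge).
- lid_b (a joint): Angle of the lid of tub b: 0 shut, grows as it opens, 1.9 rad is the stop. The hinge axis runs along the tub's y, 57.5 mm to +x of the tub's origin and 75.5 mm above it; with the lid shut the knob's grip point lies 85 mm to -x of the axis and 43 mm above it. The light lid (0.12 kg, 8 mm thick) falls shut when let go below about 1.5 rad and falls open to the stop beyond about 1.6 rad.
- tub_c: Tub c, one of three identical opaque grey tubs with a blue hinged lid, fixed to the desk: 115 x 140 x 75 mm (x, y, z) outside, 5 mm walls, inner floor 5 mm above the desk. Origin at the centre of its underside; x points away from the robot to the hinge side, y along the hinge, z up (turned a little about z).
- tub_c_in (a point): Centre of this tub's inner floor. In one of the tubs (any of the three) the orange battery cell stands here: upright cylinder, 50 mm in diameter, 60 mm high, 0.25 to 0.5 kg, within 6 mm of the centre along x and 9 mm along y; its pose is not reported. In the two others lies a loose flat black rubber disc instead, 50 mm in diameter, 10 mm thick.
- lid_c_handle (a point): Grip point of the black round knob on the blue lid of tub c: knob head 28 mm in diameter and 16 mm high, this point at the middle of the head, 35 mm above the lid's upper face, 30 mm from the lid's near edge (on the side away from the hinge).
- lid_c (a joint): Angle of the lid of tub c: 0 shut, grows as it opens, 1.9 rad is the stop. The hinge axis runs along the tub's y, 57.5 mm to +x of the tub's origin and 75.5 mm above it; with the lid shut the knob's grip point lies 85 mm to -x of the axis and 43 mm above it. The light lid (0.12 kg, 8 mm thick) falls shut when let go below about 1.5 rad and falls open to the stop beyond about 1.6 rad.
- charger: Charger, fixed to the desk: low black base 115 x 140 x 22 mm with a 70 mm high grey back panel, 12 mm thick, along its far (+x) edge. Origin at the centre of its underside; x points to the panel.
- plate_top (a point): Centre of the upper face of the charger's round brass charging plate (88 mm in diameter, 36 mm above the desk when empty). It moves down with the plate; z up.
- charge_plate (a joint): How far the sprung charging plate is pressed down: 0 empty, 0.008 m fully down. About 1.5 N presses it fully down: the weight of the battery cell does, a rubber disc does not.
- screwdriver: Screwdriver 170 mm long, lying among the tubs (lengthwise along its x). A bystander.
- brush: Brush 170 mm long, lying among the tubs (lengthwise along its x). A bystander.
- wrench: Wrench 160 mm long, lying among the tubs (lengthwise along its x). A bystander.
- mug: White mug, 76 mm wide, 90 mm high; origin at the centre of its underside. A bystander.
- tape: Green roll of tape, 100 mm wide, 24 mm high; origin at the centre of its underside. A bystander.
- books: Two books in a pile, 130 x 190 x 32 mm; origin at the centre of its underside. A bystander.
- can: Yellow can, 68 mm wide, 110 mm high; origin at the centre of its underside. A bystander.
Things that resemble listed ones, but are neither listed nor needed, are in the scene too. Leave any pink, red or turquoise look-alike of the tub_b alone.

How it is judged:
By the outcome, as a careful person would: the job done as asked, in the order asked, and still so for the second after the job is handed in, with the robot touching nothing.
It also fails if it takes over 72 s, if anything falls off the work surface, if the arm or the gripper's body presses on something with over 40 N, if the wrist force passes 120 N, or if a joint passes its speed limit or range.

## Working session

There is one attempt and no reset: what is moved stays moved. The work goes in short steps, Python scripts to look and compute and a shell command to move; the robot and the scene stay as the last step left them, time stands still between calls to the robot, and variables do not carry over. Pictures are saved under pics/ and viewed, at most 10 in all, crops included, and the job is handed in when it is done.

```bash
ls; mkdir -p pics; python3 - <<'E'
from workcell import get_state, eyes
import cv2
s=get_state(); print(s)
for n in("side","top"):
    print(eyes.camera_info(n)); im=eyes.read_camera(n); cv2.imwrite(f"pics/{n}0.png",im[:,:,::-1])
E
```

```text
pics
{'clock': 0.0, 'joint_pos': array([1.20339782e+00, 3.13964718e-01, 4.49761846e-02, 1.30358811e+00,
       2.33891483e-05, 1.43118624e+00]), 'qvel': array([ 4.08905756e-04,  1.05818973e-03, -6.05636221e-04, -1.70555093e-04,
       -8.99995195e-05, -1.12661441e-04]), 'tau': array([ 1.08953773e-03, -4.80621314e+01,  2.98536015e+01,  1.94241980e-02,
       -6.98165263e-05,  8.40124130e-06]), 'tcp_pos': array([0.1296804 , 0.55968601, 0.241428  ]), 'orientation': array([-2.34569896e-04,  1.13648098e-01,  9.93520668e-01, -8.58772932e-04]), 'wrist_force': array([ 0.42409227,  0.2203334 , -0.51346533]), 'ft_torque': array([-0.0010607 , -0.01234072, -0.01081221]), 'grip_force': 0.0, 'finger_gap': 0.0854345300705332}
{'fovy': 54.26195677891407, 'cx': 248.69393980191745, 'cy': 194.89497795548164, 'xyz': array([ 0.01959515, -0.43413898,  0.94636137]), 'orientation': array([-0.31132801,  0.88878529, -0.31407486,  0.1203851 ])}
{'fovy': 54.23270990829569, 'cx': 256.59353988661695, 'cy': 188.07552438049436, 'xyz': array([0.2037679 , 0.05173879, 1.28725041]), 'orientation': array([-0.07666582,  0.70848764, -0.6968804 ,  0.08077949])}
```

```bash
python3 -c "
import cv2,numpy as np
a=[cv2.imread(f'pics/{n}0.png') for n in('side','top')]
cv2.imwrite('pics/both0.png',cv2.resize(np.vstack(a),None,fx=.78,fy=.78)) 
"
```

```text
(no output)
```

View pics/top0.png

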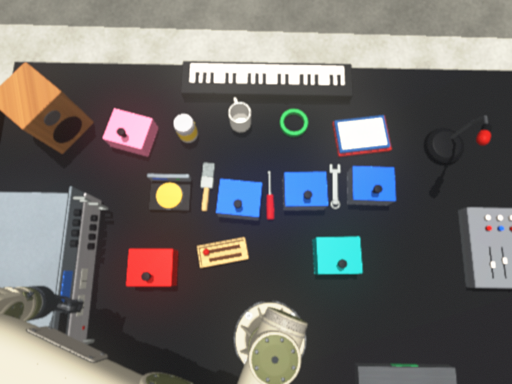

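View pics/side0.png

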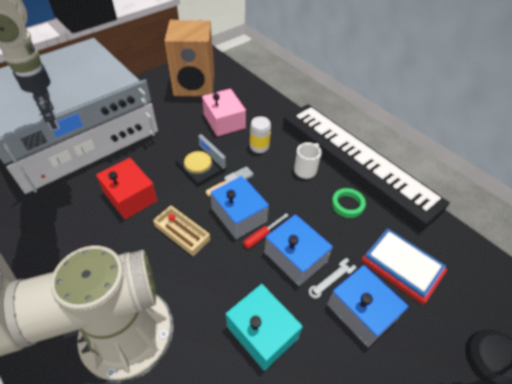

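The top view shows the three blue tubs at about (240,198), (305,190) and (371,185). The charger's plate is at (169,195), with its panel on the far side. The pink, red and turquoise look-alikes are clear of these. The side view agrees.

```bash
cat > h.py <<'E'
from workcell import get_state, eyes
import cv2, numpy as np
from scipy.spatial.transform import Rotation as R
def Rq(q): return R.from_quat([q[1],q[2],q[3],q[0]])
def cam(n):
    c=eyes.camera_info(n); f=192/np.tan(np.radians(c["fovy"])/2); return c,f
def ray(n,uv):
    c,f=cam(n); uv=np.atleast_2d(uv).astype(float)
    d=np.c_[(uv[:,0]-c["cx"])/f,(uv[:,1]-c["cy"])/f,np.ones(len(uv))]
    return c["xyz"],Rq(c["orientation"]).apply(d)
def plane(n,uv,z):
    o,d=ray(n,uv); return o+d*((z-o[2])/d[:,2])[:,None]
def proj(n,p):
    c,f=cam(n); q=Rq(c["orientation"]).inv().apply(np.atleast_2d(p)-c["xyz"])
    return np.c_[q[:,0]/q[:,2]*f+c["cx"],q[:,1]/q[:,2]*f+c["cy"]]
def mask(im,lo,hi): 
    return cv2.inRange(cv2.cvtColor(im,cv2.COLOR_RGB2HSV),lo,hi)
def tcp():
    s=get_state(); return s["tcp_pos"],Rq(s["orientation"])
E
python3 - <<'E'
from h import *
for n in("top","side"):
    im=cv2.imread(f"pics/{n}0.png")[:,:,::-1].copy()
    m=mask(im,(105,150,120),(120,255,255))
    for c in cv2.findContours(m,0,2)[0]:
        if cv2.contourArea(c)<600: continue
        h=cv2.convexHull(c)
        P=plane(n,h[:,0],.0835)[:,:2].astype(np.float32)
        r=cv2.minAreaRect(P)
        hm=np.zeros_like(m); cv2.drawContours(hm,[h],-1,255,-1)
        k=(hm>0)&(im.max(2)<60); v,u=np.nonzero(k)
        kn=plane(n,[u.mean(),v.mean()],.1185)[0,:2] if len(u) else None
        print(n,"lid",np.round(r[0],4),np.round(r[1],3),round(r[2],1),"knob",kn,len(u),(u.mean(),v.mean()) if len(u) else 0)
    m=mask(im,(22,120,150),(32,255,255))
    for c in cv2.findContours(m,0,2)[0]:
        if cv2.contourArea(c)<150: continue
        P=plane(n,c[:,0],.036)[:,:2].astype(np.float32)
        print(n,"yellow",cv2.minEnclosingCircle(P), cv2.contourArea(c))
E
```

```text
top lid [0.4463 0.1043] [0.144 0.119] 85.4 knob None 0 0
top lid [ 0.4789 -0.1151] [0.118 0.144] 1.0 knob None 0 0
top lid [ 0.5016 -0.3407] [0.143 0.118] 88.9 knob [ 0.46706279 -0.32977302] 3 (np.float64(374.3333333333333), np.float64(190.66666666666666))
top yellow ((0.4591419994831085, 0.345788836479187), 0.043510161340236664) 466.0
side lid [ 0.5017 -0.3375] [0.144 0.119] 88.8 knob [ 0.45944408 -0.34050783] 18 (np.float64(363.3888888888889), np.float64(303.27777777777777))
side lid [ 0.479  -0.1113] [0.12  0.144] 1.8 knob [ 0.43936882 -0.12091335] 15 (np.float64(291.8666666666667), np.float64(244.26666666666668))
side lid [0.445  0.1034] [0.137 0.12 ] 85.6 knob [0.41138636 0.10173901] 10 (np.float64(230.5), np.float64(196.7))
side yellow ((0.45765504240989685, 0.34658241271972656), 0.04863162338733673) 406.0
side yellow ((0.6928638815879822, 0.2967282831668854), 0.042843710631132126) 156.5
```

```bash
cat >> h.py <<'E'
TUB={1:((.4457,.1038),-4.5),2:((.479,-.1132),1.4),3:((.5017,-.3391),-1.1)}
PLATE=np.array([.4585,.346])
def tubpt(k,x,y=0,z=0):
    c,a=TUB[k]; return np.r_[c,0]+R.from_euler('z',a,degrees=True).apply([x,y,z])
def yaw():
    y=tcp()[1].apply([0,1,0]); return np.degrees(np.arctan2(-y[0],y[1]))
def go(target,yawdeg=None):
    p,r=tcp(); t=0 if yawdeg is None else -np.radians(yawdeg-yaw())
    rr=r*R.from_euler('z',t)   # axes after turning
    print("turn",round(t,3),"shift before turn cm",np.round(r.inv().apply(target-p)*100,2),"after turn",np.round(rr.inv().apply(target-p)*100,2),"yaw",round(yaw(),1),"tcp",p.round(4))
E
python3 -c "
from h import *
t=tubpt(1,-27.5e-3,0,.20); print(t); go(t,-4.5)"
```

```text
[0.41828477 0.10595763 0.2       ]
turn -0.149 shift before turn cm [-38.36 -37.68   4.2 ] after turn [-32.33 -42.97   4.2 ] yaw -13.1 tcp [0.1297 0.5597 0.2415]
```

```bash
python3 -m inch '[0,0,-2,-0.075, 0,0,-2,-0.074, -2.49,-3.31,0,0, -2.49,-3.31,0,0, -2.49,-3.31,0,0]' 1 20
python3 -m inch '[-2.49,-3.31,0,0, -2.49,-3.31,0,0, -2.49,-3.31,0,0, -2.49,-3.31,0,0, -2.49,-3.31,0,0]'
python3 -m inch '[-2.49,-3.31,0,0, -2.49,-3.31,0,0, -2.49,-3.31,0,0, 0,0,0,0, 0,0,0,0]'
python3 -c "
from h import *
t=tubpt(1,-27.5e-3,0,.1105); go(t,-4.5)"
```

```text
clock: 0.52
tcp_pos: [0.1967, 0.4544, 0.2819]
orientation: [0.0, 0.038, 0.999, -0.0]
wrist_force: [-0.1, -0.0, 0.3]
finger_gap: 0.0851
grip_force: 0.0
clock: 0.93
tcp_pos: [0.3079, 0.2787, 0.2821]
orientation: [-0.0, 0.039, 0.999, -0.0]
wrist_force: [1.4, 0.3, -0.6]
finger_gap: 0.0855
grip_force: 0.0
clock: 1.35
tcp_pos: [0.3752, 0.1736, 0.2819]
orientation: [-0.0, 0.042, 0.999, 0.0]
wrist_force: [-0.3, -0.4, 0.1]
finger_gap: 0.0854
grip_force: 0.0
turn -0.006 shift before turn cm [-4.88 -6.38 17.14] after turn [-4.84 -6.41 17.14] yaw -4.9 tcp [0.3752 0.1736 0.2819]
```

```bash
python3 -m inch '[-2.42,-3.2,0,-0.006, -2.42,-3.2,0,0, 0,0,4,0, 0,0,4,0, 0,0,4,0]'
python3 -m inch '[0,0,3,0, 0,0,2.1,0, 0,0,0,0, 0,0,0,0, 0,0,0,0]' -1 20
python3 -m inch '[0,0,0,0, 0,0,0,0, 0,0,0,0, 0,0,0,0, 0,0,0,0]'
python3 - <<'E'
from h import *
print(get_state()["tcp_pos"],yaw())
for n in("side","top"):
    im=eyes.read_camera(n); cv2.imwrite(f"pics/{n}1.png",im[:,:,::-1])
u,v=proj("side",get_state()["tcp_pos"])[0].astype(int)
a=cv2.imread("pics/side1.png")[v-80:v+80,u-80:u+80]; u,v=proj("top",get_state()["tcp_pos"])[0].astype(int)
b=cv2.imread("pics/top1.png")[v-80:v+80,u-80:u+80]
cv2.imwrite("pics/c1.png",cv2.resize(np.hstack([a,b]),None,fx=2.5,fy=2.5))
E
```

```text
clock: 1.77
tcp_pos: [0.4178, 0.1091, 0.1613]
orientation: [0.001, 0.036, 0.999, 0.0]
wrist_force: [0.6, 0.0, 0.5]
finger_gap: 0.0853
grip_force: 0.0
clock: 2.18
tcp_pos: [0.418, 0.1096, 0.1125]
orientation: [0.0, 0.035, 0.999, 0.001]
wrist_force: [-3.2, 7.8, 2.7]
finger_gap: 0.0268
grip_force: 19.6
clock: 2.6
tcp_pos: [0.4181, 0.1096, 0.1127]
orientation: [0.001, 0.036, 0.999, 0.002]
wrist_force: [-2.8, 6.6, 1.0]
finger_gap: 0.0268
grip_force: 19.8
[0.41806726 0.1096098  0.11273165] -4.096420415658426
```

View pics/c1.png

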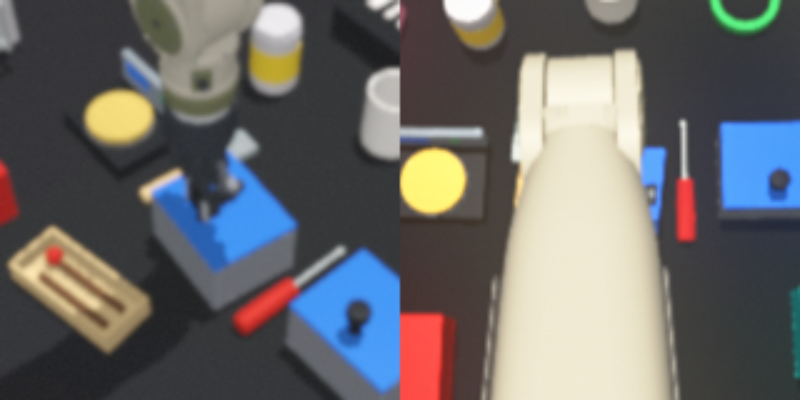

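The fingers hold the knob (gap 26.8 mm), on the left tub at crop pixel (215,185). Next I compute the arc.

```bash
python3 -c "
import numpy as np
t=np.linspace(0,1.7,16); a=np.arctan2(43,-85)-t; P=9.526*np.c_[np.cos(a),np.sin(a)]
print(np.round(-np.diff(P,axis=0),2).tolist())"
```

```text
[[-0.54, -0.93], [-0.64, -0.87], [-0.74, -0.79], [-0.82, -0.7], [-0.9, -0.6], [-0.96, -0.5], [-1.01, -0.39], [-1.04, -0.27], [-1.07, -0.15], [-1.08, -0.03], [-1.07, 0.09], [-1.06, 0.22], [-1.03, 0.33], [-0.98, 0.45], [-0.93, 0.56]]
```

```bash
python3 -m inch '[-0.54,0,-0.93,0, -0.64,0,-0.87,0, -0.74,0,-0.79,0, -0.82,0,-0.7,0, -0.9,0,-0.6,0]'
python3 -m inch '[-0.96,0,-0.5,0, -1.01,0,-0.39,0, -1.04,0,-0.27,0, -1.07,0,-0.15,0, -1.08,0,-0.03,0]'
python3 -m inch '[-1.07,0,0.09,0, -1.06,0,0.22,0, -1.03,0,0.33,0, -0.98,0,0.45,0, -0.93,0,0.56,0]'
```

```text
clock: 3.12
tcp_pos: [0.4549, 0.1066, 0.1521]
orientation: [0.001, 0.036, 0.999, 0.001]
wrist_force: [0.5, 4.1, -4.7]
finger_gap: 0.0268
grip_force: 20.2
clock: 3.53
tcp_pos: [0.5063, 0.1025, 0.1653]
orientation: [0.001, 0.036, 0.999, 0.001]
wrist_force: [-1.8, 2.8, -2.3]
finger_gap: 0.0265
grip_force: 20.3
clock: 3.95
tcp_pos: [0.5583, 0.0982, 0.1477]
orientation: [0.002, 0.036, 0.999, 0.0]
wrist_force: [1.7, 3.2, 2.7]
finger_gap: 0.0265
grip_force: 20.8
```

```bash
python3 -m inch '[0,0,0,0, 0,0,0,0, 0,0,0,0, 0,0,-3,0, 0,0,-4,0]' 1
python3 -m inch '[0,0,-4,0, 0,-3.5,0,0, 0,-4,0,0, 0,-4,0,0, 0,-3,0,0]' 
python3 - <<'E'
from h import *
go(tubpt(2,-27.5e-3,0,.1105),1.4)
for n in("side","top"):
    im=eyes.read_camera(n); cv2.imwrite(f"pics/{n}2.png",im[:,:,::-1])
a=[cv2.imread(f"pics/{n}2.png") for n in("side","top")]
cv2.imwrite("pics/c2.png",np.hstack([cv2.resize(a[0][130:290,150:350],(400,320)),cv2.resize(a[1][120:280,150:350],(400,320))]))
E
```

```text
clock: 4.37
tcp_pos: [0.5526, 0.0976, 0.2138]
orientation: [-0.005, 0.037, 0.999, -0.001]
wrist_force: [1.2, 0.9, 0.9]
finger_gap: 0.0846
grip_force: 0.0
clock: 4.78
tcp_pos: [0.5445, -0.0488, 0.2575]
orientation: [0.0, 0.037, 0.999, -0.001]
wrist_force: [0.6, 0.0, -0.0]
finger_gap: 0.0856
grip_force: 0.0
turn -0.098 shift before turn cm [ 8.8  -7.15 14.71] after turn [ 9.46 -6.26 14.71] yaw -4.2 tcp [ 0.5445 -0.0488  0.2575]
```

View pics/c2.png

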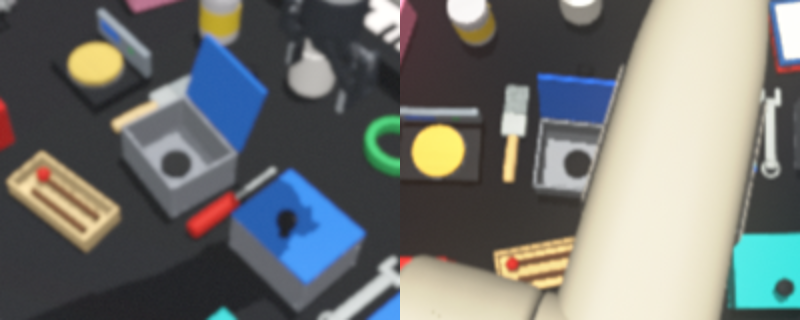

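Tub 1 is open and holds only the black disc, at side-crop pixel (177,163). The next lid is the middle one.

```bash
python3 -m inch '[0,0,0,-0.098, 3.16,-2.09,0,0, 3.16,-2.09,0,0, 3.16,-2.09,0,0, 0,0,4,0]'
python3 -m inch '[0,0,4,0, 0,0,4,0, 0,0,2.7,0, 0,0,0,0, 0,0,0,0]' -1 20
python3 -m inch '[0,0,0,0, 0,0,0,0, 0,0,0,0, 0,0,0,0, 0,0,0,0]'
python3 -c "
from h import *
go(tubpt(2,-27.5e-3,0,.1105),1.4)"
```

```text
clock: 5.3
tcp_pos: [0.4515, -0.1146, 0.223]
orientation: [0.004, -0.011, 1.0, -0.003]
wrist_force: [1.6, -0.4, -0.5]
finger_gap: 0.0853
grip_force: 0.0
clock: 5.72
tcp_pos: [0.4501, -0.1126, 0.1095]
orientation: [-0.003, -0.012, 1.0, -0.002]
wrist_force: [-8.2, -4.6, 5.6]
finger_gap: 0.0271
grip_force: 19.7
clock: 6.13
tcp_pos: [0.4517, -0.1126, 0.1124]
orientation: [-0.001, -0.012, 1.0, -0.002]
wrist_force: [-6.6, -4.2, 2.4]
finger_gap: 0.0267
grip_force: 19.7
turn 0.0 shift before turn cm [ 0.02 -0.13  0.19] after turn [ 0.02 -0.13  0.19] yaw 1.4 tcp [ 0.4517 -0.1126  0.1124]
```

```bash
python3 -m inch '[-0.54,0,-0.93,0, -0.64,0,-0.87,0, -0.74,0,-0.79,0, -0.82,0,-0.7,0, -0.9,0,-0.6,0]'
python3 -m inch '[-0.96,0,-0.5,0, -1.01,0,-0.39,0, -1.04,0,-0.27,0, -1.07,0,-0.15,0, -1.08,0,-0.03,0]'
python3 -m inch '[-1.07,0,0.09,0, -1.06,0,0.22,0, -1.03,0,0.33,0, -0.98,0,0.45,0, -0.93,0,0.56,0]'
python3 -m inch '[0,0,0,0, 0,0,0,0, 0,0,0,0, 0,0,-3,0, 0,0,-4,0]' 1
python3 -m inch '[0,0,-4,0, 0,-3.5,0,0, 0,-4,0,0, 0,-4,0,0, 0,-3,0,0]' 
python3 - <<'E'
from h import *
go(tubpt(3,-27.5e-3,0,.1105),-1.1)
for n in("side","top"):
    im=eyes.read_camera(n); cv2.imwrite(f"pics/{n}3.png",im[:,:,::-1])
    print(n,(mask(im,(6,150,120),(18,255,255))>0).sum())
a=[cv2.imread(f"pics/{n}3.png") for n in("side","top")]
cv2.imwrite("pics/c3.png",np.hstack([cv2.resize(a[0][170:330,210:410],(400,320)),cv2.resize(a[1][120:280,200:400],(400,320))]))
E
```

```text
clock: 6.55
tcp_pos: [0.4908, -0.1113, 0.1514]
orientation: [0.002, -0.013, 1.0, -0.001]
wrist_force: [5.2, -3.4, -14.5]
finger_gap: 0.027
grip_force: 20.6
clock: 6.97
tcp_pos: [0.5397, -0.1097, 0.1631]
orientation: [-0.001, -0.013, 1.0, -0.001]
wrist_force: [-2.1, -4.2, -11.5]
finger_gap: 0.0266
grip_force: 20.6
clock: 7.38
tcp_pos: [0.5901, -0.1081, 0.1463]
orientation: [-0.002, -0.013, 1.0, -0.0]
wrist_force: [-5.9, -3.6, -7.0]
finger_gap: 0.0271
grip_force: 20.4
clock: 7.8
tcp_pos: [0.5889, -0.1071, 0.2146]
orientation: [-0.003, -0.013, 1.0, 0.001]
wrist_force: [0.4, -0.1, 0.8]
finger_gap: 0.0844
grip_force: 0.0
clock: 8.22
tcp_pos: [0.5949, -0.2556, 0.2585]
orientation: [0.002, -0.012, 1.0, -0.001]
wrist_force: [0.4, -0.2, -0.2]
finger_gap: 0.0856
grip_force: 0.0
turn 0.044 shift before turn cm [12.34 -7.96 14.77] after turn [11.97 -8.5  14.77] yaw 1.4 tcp [ 0.5949 -0.2556  0.2585]
side 10
top 1614
```

View pics/c3.png

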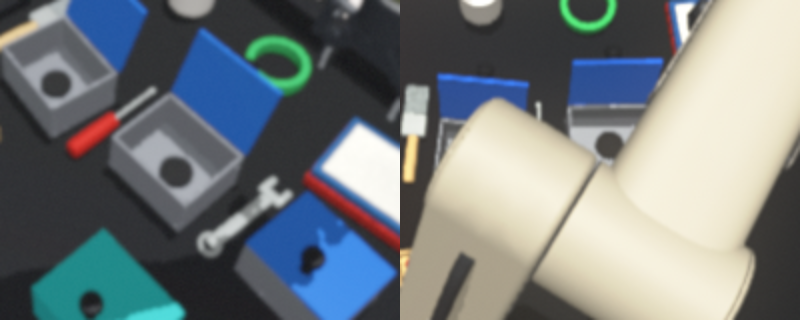

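The middle tub also holds a disc, at side-crop pixel (176,172), so the cell is in the third.

```bash
python3 -m inch '[0,0,0,0.044, 3,-2.12,0,0, 3,-2.12,0,0, 3,-2.12,0,0, 2.97,-2.12,0,0]'
python3 -m inch '[0,0,4,0, 0,0,4,0, 0,0,4,0, 0,0,2.6,0, 0,0,0,0]'
python3 -m inch '[0,0,0,0, 0,0,0,0, 0,0,0,0, 0,0,0,0, 0,0,0,0]' -1 20
python3 -c "
from h import *
go(tubpt(3,-27.5e-3,0,.1105),-1.1)"
```

```text
clock: 8.73
tcp_pos: [0.4725, -0.3353, 0.2574]
orientation: [0.001, 0.009, 1.0, -0.001]
wrist_force: [0.7, -1.4, -0.5]
finger_gap: 0.0853
grip_force: 0.0
clock: 9.15
tcp_pos: [0.4705, -0.3322, 0.1054]
orientation: [-0.003, 0.009, 1.0, 0.003]
wrist_force: [0.3, 0.3, 0.1]
finger_gap: 0.0854
grip_force: 0.0
clock: 9.57
tcp_pos: [0.4745, -0.3371, 0.1121]
orientation: [0.001, 0.009, 1.0, -0.002]
wrist_force: [-1.4, -3.9, 8.1]
finger_gap: 0.027
grip_force: 19.1
turn 0.0 shift before turn cm [ 0.03 -0.15  0.16] after turn [ 0.03 -0.15  0.16] yaw -1.1 tcp [ 0.4745 -0.3371  0.1121]
```

```bash
python3 -m inch '[-0.54,0,-0.93,0, -0.64,0,-0.87,0, -0.74,0,-0.79,0, -0.82,0,-0.7,0, -0.9,0,-0.6,0]'
python3 -m inch '[-0.96,0,-0.5,0, -1.01,0,-0.39,0, -1.04,0,-0.27,0, -1.07,0,-0.15,0, -1.08,0,-0.03,0]'
python3 -m inch '[-1.07,0,0.09,0, -1.06,0,0.22,0, -1.03,0,0.33,0, -0.98,0,0.45,0, -0.93,0,0.56,0]'
python3 -m inch '[0,0,0,0, 0,0,0,0, 0,0,0,0, 0,0,-3,0, 0,0,-4,0]' 1
python3 -m inch '[0,0,-4,0, 1,4,-1,0, 1,4,-1,0, 1,4,-1,0, 1,4,-1,0]' 
python3 -m inch '[1,4,0,0, 1,4,0,0, 0,0,0,0, 0,0,0,0, 0,0,0,0]' 
python3 - <<'E'
from h import *
print(tcp()[0])
for n in("side","top"):
    im=eyes.read_camera(n); cv2.imwrite(f"pics/{n}4.png",im[:,:,::-1])
a=[cv2.imread(f"pics/{n}4.png") for n in("side","top")]
cv2.imwrite("pics/c4.png",np.hstack([cv2.resize(a[0][210:370,290:490],(400,320)),cv2.resize(a[1][110:270,290:490],(400,320))]))
E
```

```text
clock: 9.98
tcp_pos: [0.5096, -0.3377, 0.1503]
orientation: [-0.0, 0.01, 1.0, -0.001]
wrist_force: [-2.0, -4.1, -1.3]
finger_gap: 0.0269
grip_force: 20.1
clock: 10.4
tcp_pos: [0.5619, -0.3386, 0.1643]
orientation: [0.001, 0.01, 1.0, -0.002]
wrist_force: [-1.9, -2.6, 0.5]
finger_gap: 0.0266
grip_force: 20.4
clock: 10.82
tcp_pos: [0.6141, -0.3396, 0.1474]
orientation: [0.002, 0.01, 1.0, -0.002]
wrist_force: [1.4, -3.2, 4.8]
finger_gap: 0.0272
grip_force: 20.8
clock: 11.23
tcp_pos: [0.6091, -0.3363, 0.2113]
orientation: [-0.004, 0.009, 1.0, 0.003]
wrist_force: [1.1, -0.0, -0.5]
finger_gap: 0.0845
grip_force: 0.0
clock: 11.65
tcp_pos: [0.5743, -0.1789, 0.2955]
orientation: [-0.0, 0.01, 1.0, 0.0]
wrist_force: [0.2, 1.1, 0.6]
finger_gap: 0.0853
grip_force: 0.0
clock: 12.07
tcp_pos: [0.5569, -0.0998, 0.2953]
orientation: [0.0, 0.009, 1.0, -0.0]
wrist_force: [1.0, -1.4, 0.1]
finger_gap: 0.0851
grip_force: 0.0
[ 0.55688574 -0.09984552  0.29527205]
```

View pics/c4.png

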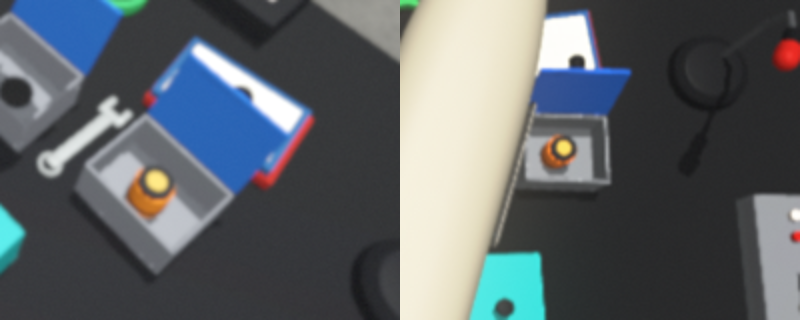

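The third tub holds the orange cell: its cap is at side-crop pixel (156,181) and top-crop pixel (563,148).

```bash
python3 - <<'E'
from h import *
pts=[]
for n,g in(("side",(368,300)),("top",(371,184))):
    im=cv2.imread(f"pics/{n}4.png")[:,:,::-1].copy()
    m=mask(im,(18,100,120),(35,255,255)); w=np.zeros_like(m); cv2.circle(w,g,14,255,-1); m&=w
    v,u=np.nonzero(m); c=(u.mean(),v.mean()); p=plane(n,c,.065)[0]; pts.append(p); print(n,len(u),c,p)
p=np.mean(pts,0)
print("tub frame",R.from_euler('z',1.1,degrees=True).apply(p-np.r_[TUB[3][0],0]))
p[2]=.037; go(p,-1.1)
E
```

```text
side 102 (np.float64(367.98039215686276), np.float64(300.04901960784315)) [ 0.50334756 -0.33620013  0.065     ]
top 55 (np.float64(371.43636363636364), np.float64(183.3272727272727)) [ 0.50422443 -0.33884167  0.065     ]
tub frame [0.00205529 0.00161885 0.065     ]
turn -0.001 shift before turn cm [  4.86 -23.75  25.77] after turn [  4.88 -23.74  25.77] yaw -1.2 tcp [ 0.5572 -0.1011  0.2947]
```

```bash
python3 -m inch '[0.81,-3.96,0,0, 0.81,-3.96,0,0, 0.81,-3.96,0,0, 0.81,-3.96,0,0, 0.81,-3.96,0,0]' 0.6
python3 -m inch '[0.81,-3.96,0,0, 0,0,4,0, 0,0,4,0, 0,0,4,0, 0,0,3,0]'
python3 -m inch '[0,0,0,0, 0,0,0,0, 0,0,0,0, 0,0,0,0, 0,0,0,0]'
python3 - <<'E'
from h import *
go(np.array([.5038,-.3375,.037]),-1.1)
E
```

```text
clock: 12.58
tcp_pos: [0.5119, -0.3005, 0.2944]
orientation: [-0.0, 0.01, 1.0, 0.0]
wrist_force: [0.6, 0.4, 0.5]
finger_gap: 0.0681
grip_force: 0.0
clock: 13.0
tcp_pos: [0.5021, -0.338, 0.141]
orientation: [-0.001, 0.011, 1.0, 0.001]
wrist_force: [-0.3, 0.7, -1.4]
finger_gap: 0.0684
grip_force: 0.0
clock: 13.42
tcp_pos: [0.5055, -0.338, 0.1477]
orientation: [0.002, 0.009, 1.0, -0.002]
wrist_force: [-0.0, 0.4, 0.3]
finger_gap: 0.0684
grip_force: 0.0
turn 0.0 shift before turn cm [ 0.21  0.08 11.07] after turn [ 0.21  0.08 11.07] yaw -1.1 tcp [ 0.5055 -0.338   0.1477]
```

```bash
python3 -m inch '[0.2,0,2.5,0, 0,0,2.5,0, 0,0,2.5,0, 0,0,2,0, 0,0,1.5,0]'
python3 -m inch '[0,0,0,0, 0,0,0,0, 0,0,0,0, 0,0,0,0, 0,0,0,0]'
python3 -m inch '[0,0,0,0, 0,0,0,0, 0,0,0,0, 0,0,0,0, 0,0,0,0]' -1 40
python3 -m inch '[0,0,0,0, 0,0,0,0, 0,0,-0.5,0, 0,0,-1,0, 0,0,-1,0]'
```

```text
clock: 13.83
tcp_pos: [0.5026, -0.3367, 0.0348]
orientation: [0.0, 0.009, 1.0, -0.0]
wrist_force: [-0.8, 0.2, 0.4]
finger_gap: 0.0682
grip_force: 0.0
clock: 14.25
tcp_pos: [0.5031, -0.3374, 0.0367]
orientation: [0.001, 0.009, 1.0, -0.001]
wrist_force: [0.0, -0.1, -0.1]
finger_gap: 0.0681
grip_force: 0.0
clock: 14.67
tcp_pos: [0.5027, -0.3369, 0.036]
orientation: [0.001, 0.009, 1.0, -0.0]
wrist_force: [0.4, 1.8, 6.0]
finger_gap: 0.0491
grip_force: 41.9
clock: 15.08
tcp_pos: [0.5013, -0.3359, 0.0598]
orientation: [-0.001, 0.009, 1.0, 0.001]
wrist_force: [-0.2, 0.8, -3.3]
finger_gap: 0.0496
grip_force: 42.0
```

```bash
python3 -m inch '[0,0,-3,0, 0,0,-4,0, 0,0,-4,0, 0,0,-4,0, 0,0,-4,0]'
python3 -m inch '[0,0,-4,0, 0.2,1.5,0,0, 0.3,3,0,0, 0.33,4,0,0, 0.33,4,0,0]'
python3 -m inch '[0.33,4,0,0, 0.33,4,0,0, 0.33,4,0,0, 0.33,4,0,0, 0.33,4,0,0]'
python3 -m inch '[0.33,4,0,0, 0.33,4,0,0, 0.33,4,0,0, 0.33,4,0,0, 0.33,4,0,0]'
python3 -m inch '[0.33,4,0,0, 0.33,4,0,0, 0.2,3,0,0, 0,1.5,0,0, 0,0,0,0]'
python3 -m inch '[0,0,0,0, 0,0,0,0, 0,0,0,0, 0,0,0,0, 0,0,0,0]'
python3 - <<'E'
from h import *
go(np.r_[PLATE,.068],-1.1)
for n in("side","top"):
    im=eyes.read_camera(n); cv2.imwrite(f"pics/{n}5.png",im[:,:,::-1])
a=[cv2.imread(f"pics/{n}5.png") for n in("side","top")]
cv2.imwrite("pics/c5.png",np.hstack([cv2.resize(a[0][80:240,120:320],(400,320)),cv2.resize(a[1][110:270,80:280],(400,320))]))
E
```

```text
clock: 15.5
tcp_pos: [0.5016, -0.3362, 0.2526]
orientation: [0.0, 0.009, 1.0, -0.0]
wrist_force: [0.8, -1.1, -3.2]
finger_gap: 0.0495
grip_force: 42.4
clock: 15.92
tcp_pos: [0.4923, -0.2108, 0.2906]
orientation: [0.0, 0.01, 1.0, -0.0]
wrist_force: [0.5, 0.4, -2.7]
finger_gap: 0.049
grip_force: 42.7
clock: 16.33
tcp_pos: [0.4792, -0.0093, 0.2909]
orientation: [0.0, 0.01, 1.0, -0.0]
wrist_force: [0.8, -0.0, -2.9]
finger_gap: 0.0495
grip_force: 42.7
clock: 16.75
tcp_pos: [0.4665, 0.191, 0.291]
orientation: [0.0, 0.009, 1.0, 0.0]
wrist_force: [0.3, -0.8, -3.5]
finger_gap: 0.0491
grip_force: 42.7
clock: 17.17
tcp_pos: [0.4605, 0.3172, 0.2901]
orientation: [0.0, 0.007, 1.0, 0.0]
wrist_force: [0.9, -0.1, -3.3]
finger_gap: 0.0489
grip_force: 42.8
clock: 17.58
tcp_pos: [0.4614, 0.3132, 0.2903]
orientation: [0.0, 0.01, 1.0, 0.0]
wrist_force: [-0.8, -0.7, -3.7]
finger_gap: 0.0486
grip_force: 42.8
turn -0.001 shift before turn cm [ 0.37  3.27 22.23] after turn [ 0.36  3.27 22.23] yaw -1.2 tcp [0.4614 0.3132 0.2903]
```

View pics/c5.png

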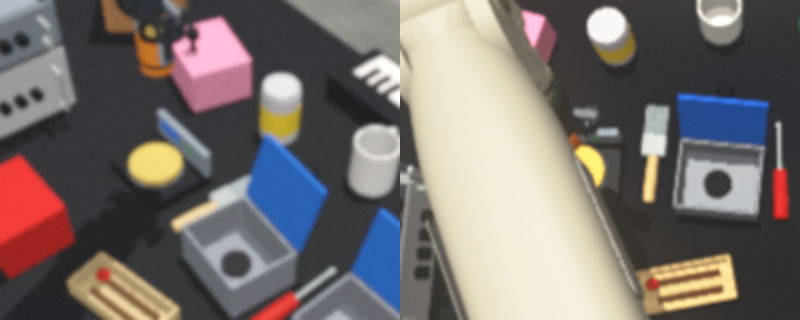

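The gripper holds the cell upright, at side-crop pixel (155,45). The plate below is free, at (155,163).

```bash
python3 -m inch '[0.36,3.27,0,0, 0,0,4,0, 0,0,4,0, 0,0,4,0, 0,0,3,0]'
python3 -m inch '[0,0,2,0, 0,0,1.5,0, 0,0,1,0, 0,0,0,0, 0,0,0,0]'
python3 -m inch '[0,0,0,0, 0,0,0,0, 0,0,0,0, 0,0,0,0, 0,0,0,0]'
python3 - <<'E'
from h import *
go(np.r_[PLATE,.068],-1.1)
for n in("side","top"):
    im=eyes.read_camera(n); cv2.imwrite(f"pics/{n}6.png",im[:,:,::-1])
a=[cv2.imread(f"pics/{n}6.png") for n in("side","top")]
cv2.imwrite("pics/c6.png",np.hstack([cv2.resize(a[0][110:210,140:240],(400,400)),cv2.resize(a[1][140:240,120:220],(400,400))]))
E
```

```text
clock: 18.1
tcp_pos: [0.457, 0.3463, 0.137]
orientation: [-0.001, 0.009, 1.0, -0.001]
wrist_force: [0.3, 0.3, -4.5]
finger_gap: 0.049
grip_force: 43.4
clock: 18.52
tcp_pos: [0.4583, 0.3469, 0.0951]
orientation: [-0.0, 0.01, 1.0, -0.0]
wrist_force: [0.1, 0.9, -3.0]
finger_gap: 0.0489
grip_force: 43.4
clock: 18.93
tcp_pos: [0.4585, 0.3472, 0.0957]
orientation: [0.001, 0.009, 1.0, 0.0]
wrist_force: [-0.0, -0.6, -3.0]
finger_gap: 0.049
grip_force: 43.4
turn 0.0 shift before turn cm [-0.   -0.13  2.77] after turn [-0.   -0.13  2.77] yaw -1.1 tcp [0.4585 0.3472 0.0957]
```

View pics/c6.png

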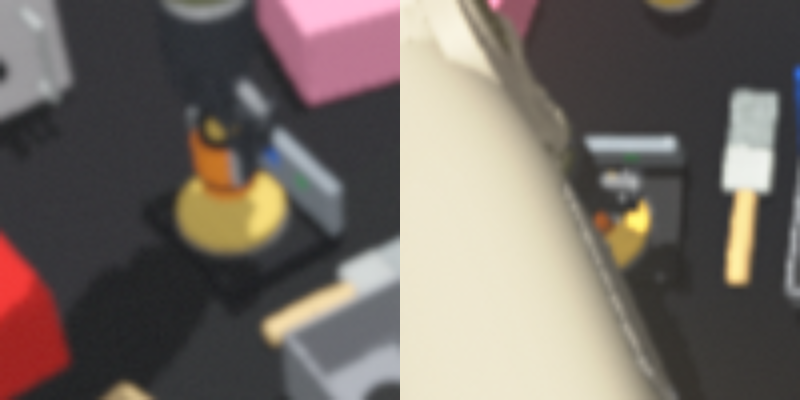

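The cell hangs upright over the middle of the plate, at side-crop pixel (222,165). I'll lower it slowly.

```bash
python3 -m inch '[0,-0.1,1,0, 0,0,0.8,0, 0,0,0.5,0, 0,0,0.4,0, 0,0,0,0]'
python3 -m inch '[0,0,0.15,0, 0,0,0.15,0, 0,0,0.15,0, 0,0,0.1,0, 0,0,0,0]'
python3 -m inch '[0,0,0,0, 0,0,0,0, 0,0,0,0, 0,0,0,0, 0,0,0,0]'
```

```text
clock: 19.45
tcp_pos: [0.4573, 0.3455, 0.0664]
orientation: [-0.001, 0.009, 1.0, -0.001]
wrist_force: [0.4, -0.6, -3.2]
finger_gap: 0.0494
grip_force: 43.4
clock: 19.87
tcp_pos: [0.4583, 0.3462, 0.0626]
orientation: [0.0, 0.009, 1.0, 0.0]
wrist_force: [0.0, -0.1, -1.9]
finger_gap: 0.0489
grip_force: 43.4
clock: 20.28
tcp_pos: [0.4583, 0.3461, 0.0626]
orientation: [0.0, 0.009, 1.0, 0.0]
wrist_force: [0.9, 0.8, -1.9]
finger_gap: 0.0491
grip_force: 43.4
```

```bash
python3 -m inch '[0,0,0.1,0, 0,0,0.08,0, 0,0,0.05,0, 0,0,0,0, 0,0,0,0]'
python3 -m inch '[0,0,0.04,0, 0,0,0.03,0, 0,0,0,0, 0,0,0,0, 0,0,0,0]'
```

```text
clock: 20.7
tcp_pos: [0.4582, 0.3461, 0.0602]
orientation: [0.0, 0.009, 1.0, 0.0]
wrist_force: [1.1, 1.0, -2.3]
finger_gap: 0.049
grip_force: 43.4
clock: 21.12
tcp_pos: [0.4582, 0.3461, 0.0595]
orientation: [0.0, 0.009, 1.0, 0.0]
wrist_force: [-0.1, 0.7, -1.3]
finger_gap: 0.0491
grip_force: 43.4
```

```bash
python3 -m inch '[0,0,0.05,0, 0,0,0,0, 0,0,0,0, 0,0,0,0, 0,0,0,0]' - 20
python3 -m inch '[0,0,0,0, 0,0,0,0, 0,0,0,0, 0,0,0,0, 0,0,0,0]' 0.8
python3 -m inch '[0,0,-0.5,0, 0,0,-1,0, 0,0,-2,0, 0,0,-3,0, 0,0,-4,0]'
python3 -m inch '[0,0,-4,0, 0,0,-4,0, 2,-4,0,0, 2,-3.5,0,0, 2,-3.5,0,0]'
python3 -m inch '[0,-4,0,0, 0,-4,0,0, 0,-4,0,0, 0,0,0,0, 0,0,0,0]'
python3 - <<'E'
from h import *
for n in("side","top"):
    im=eyes.read_camera(n); cv2.imwrite(f"pics/{n}7.png",im[:,:,::-1])
a=[cv2.imread(f"pics/{n}7.png") for n in("side","top")]
cv2.imwrite("pics/c7.png",np.hstack([cv2.resize(a[0][110:210,140:240],(400,400)),cv2.resize(a[1],(400,300))[:,:] if 0 else cv2.resize(a[1][100:300,100:300],(400,400))]))
E
```

```text
clock: 21.53
tcp_pos: [0.4582, 0.3461, 0.0591]
orientation: [0.0, 0.009, 1.0, 0.0]
wrist_force: [0.8, -0.1, -0.2]
finger_gap: 0.049
grip_force: 43.5
clock: 21.95
tcp_pos: [0.4582, 0.3461, 0.0591]
orientation: [0.0, 0.009, 1.0, 0.0]
wrist_force: [0.2, -0.0, 0.2]
finger_gap: 0.0768
grip_force: 0.0
clock: 22.37
tcp_pos: [0.4565, 0.3451, 0.1635]
orientation: [-0.002, 0.009, 1.0, -0.001]
wrist_force: [1.3, 0.9, 0.7]
finger_gap: 0.0769
grip_force: 0.0
clock: 22.78
tcp_pos: [0.3978, 0.2394, 0.2461]
orientation: [0.002, 0.009, 1.0, 0.001]
wrist_force: [0.8, -1.2, 0.9]
finger_gap: 0.0768
grip_force: 0.0
clock: 23.2
tcp_pos: [0.3955, 0.118, 0.2452]
orientation: [0.001, 0.012, 1.0, 0.0]
wrist_force: [0.1, -0.8, 0.2]
finger_gap: 0.0771
grip_force: 0.0
```

View pics/c7.png

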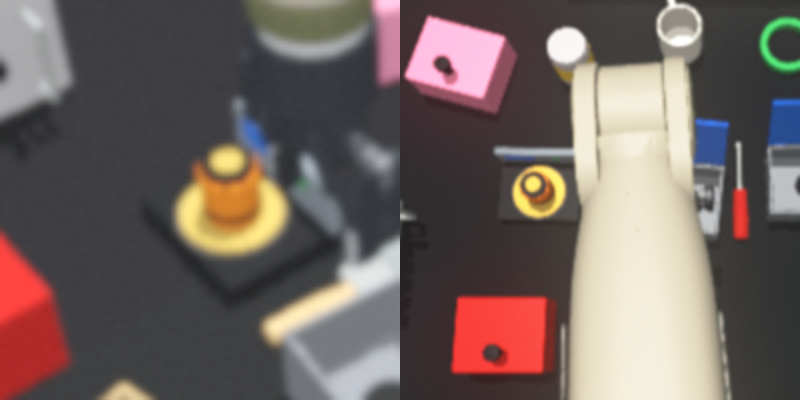

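The cell stands upright on the middle of the plate, at side-crop pixel (230,185), and the arm is clear of it.

```bash
python3 -m inch '[0,0,0,0, 0,0,0,0, 0,0,0,0, 0,0,0,0, 0,0,0,0]' >/dev/null; python3 -c "
from workcell import env
print(env.hand_in())"
```

```text
the job is handed in; nothing more can be done
None
```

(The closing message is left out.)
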